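# Change over the work in a bench bar clamp

## Task

The dark rack rail in the bench clamp has cured: draw it out and lay it flat on the cork mat. Lay the pale, blue-taped rail in its place, along the clamp's bed with one end under the pad, then slide the clamp's jaw down by its green tab until the pad sits on the wood and the jaw jams on the bar, and turn the wooden T-handle clockwise, a good third of a turn, so that it is properly tight. Let go of everything and leave the other things on the bench where they stand.

Things in the scene. Friction and masses are not known exactly. Their poses are not given: they have to be found in the camera images.
- clamp: Upright grey bar clamp bolted to the bench. Origin on the bench straight below the screw's axis, z up. Its 16 x 12 mm steel bar (top at 205 mm) stands 100 mm to +y. Its bed runs to -y, away from the bar: 36 mm wide (x), top at 30 mm, from y = 135 to -170 mm, on a foot plate 100 mm wide and 8 mm thick. A jaw arm (20 mm wide, 24 mm high) reaches from the bar over the bed, ending at y = -16 mm.
- bed_spot (a point): Point on the bed's top where the middle of a rail's underside belongs (rail's y along y here): 70 mm to -y of the screw's axis; axes as the clamp's. The rail's inner end then lies 20 mm past the screw's axis, under the arm: draw a rail out to -y, or push it in to +y, raised some 10 mm off the bed, at least 70 mm to clear the arm.
- tab_grip (a point): Grip point on the green thumb tab of the jaw, 13 mm below its top: 12 mm wide (x, the way to pinch), 18 mm long (y), 35 mm free height, 144 mm to +y of the screw's axis, behind the bar. Axes as the clamp's. Pushed down here with 5 to 10 N the jaw slides; when the pad meets the work the jaw tilts, binds and resists steeply: stop at 10 to 15 N, stay below 20 N. Pushed at the screw end it jams.
- handle_grip (a point): Centre of the wooden T-handle on the screw's axis: a bar 58 mm long (x) x 13 mm wide (y, the way to pinch it) x 20 mm high, z up. The frame turns with the handle. It stands 36 mm above the jaw arm's top and goes down with the jaw.
- pad_face (a point): Centre of the underside of the black rubber pad (28 mm across, 8 mm thick) at the foot of the screw, on the screw's axis. At the start 100 to 120 mm above the bench (30 to 50 mm above a rail lying on the bed). Its springy rubber gives about 0.1 mm per newton.
- pad: The same rubber pad, as a body; origin at the centre of its underside.
- jaw (a joint): Slide of the jaw down the bar, m: 0 at the top, growing downwards to 0.075; about 0.05 when the pad meets a 40 mm high rail on the bed. Stays where it is left (own friction 6 N).
- jaw_tilt (a joint): Tilt of the jaw on the bar, rad, positive with the screw end up. Loose within about 0.018 either way; there it binds on the bar.
- handle (a joint): Turn of the T-handle, rad, growing clockwise seen from above (tightening), 0 to 4.0; starts at 0 to 0.5. One turn moves the screw 12 mm (1.9 mm per rad). With the pad on the wood, up to 0.9 rad may go to tilting the jaw until it binds; from there each radian adds some 16 N of clamping force. 2.1 to 2.8 rad in all (in two bites) is properly tight. The thread holds by itself; it turns with about 0.2 N m.
- cured_center (a point): Centre of the dark wood rail with a pale glue line (40 x 180 x 40 mm: x, y, z; long axis y; 0.19 kg), half-way up its height. At the start it lies along the clamp's bed, one end under the raised pad. Its outer half, beyond the jaw, can be pinched across its 40 mm width.
- fresh_center (a point): Centre of the pale wood rail with a dark glue line and two blue tape bands (40 x 180 x 40 mm: x, y, z; long axis y; 0.19 kg), half-way up its height. At the start it lies on the bench, roughly parallel to y. The two ends are alike.
- cured: The dark rail as a body; origin at the centre of its underside, axes as cured_center.
- fresh: The pale rail as a body; origin at the centre of its underside, axes as fresh_center.
- mat: Cork mat fixed on the bench, 110 x 220 x 4 mm (x, y, z; long axis y), origin at the centre of its underside; the cured rail belongs on it lengthwise.
- canister: Bystander: lidded white and blue enamel canister, 107 mm across, 162 mm high; origin at the centre of its underside.
- plant_ring: Bystander: white plastic plant ring, 120 mm across, 14 mm high.
- bowl: Bystander: small olive-wood bowl, 110 mm across, 50 mm high.
- snips: Bystander: orange-handled snips lying flat, about 170 mm long.
- pot: Bystander: terracotta pot, 94 mm across, 80 mm high.
- glue: Bystander: white plastic bottle with an orange cap, 54 mm across, 130 mm high.
Mind the look-alikes: they are no part of the job. Leave any red look-alike of the fresh alone.

How it is judged:
By the outcome, as a careful person would: the job done as asked, in the order asked, and still so for the second after the job is handed in, with the robot touching nothing.
It also fails if it takes over 72 s, if anything falls off the work surface, if the arm or the gripper's body presses on something with over 40 N, if the wrist force passes 120 N, or if a joint passes its speed limit or range.

## Robot

A 6-joint arm with a two-finger parallel gripper is mounted at the origin on the work surface. World frame = base frame: x ahead of the robot, y to its left, z up, the work surface at z = 0. Lengths are in mm, angles in rad, forces in N, time in s.
With the tool pointing down it reaches from about 325 to 775 mm from the base axis. Payload 5.5 kg.
Tool frame: the origin (TCP) lies between the finger pads; the fingertips stand tip_reach ahead of it and the grasp point (between the pads) lies 3 mm ahead of it (tip_reach is the distance from the TCP to the fingertips, in mm); y points along the fingers, x is the direction in which the jaws open and shut, and the axes are right-handed (so a half turn about y gives the same grasp; the last joint's range is limited). The gripper opens to 85 mm and grips with 20 to 120 N. Pads are 22 mm wide; open, the fingers measure 114 mm over their backs; the gripper's body (76 mm by 85 mm) begins 54 mm behind the grasp point. The pads swing forward as they close: fully open they stand 13 mm farther back than shut.
Start: joints at [-1.359, 0.091, 1.231, -0, 1.82, -0.057], TCP at [159.344, -578.469, 253.275] pointing down, gripper open.
Joint ranges: [-2.87, 2.87], [-0.86, 2.18], [0.17, 2.46], [-1.51, 4.65], [0.06, 2.69], [-2.65, 2.65]. Speed limits (rad/s): [2.57, 2.57, 3.01, 3.14, 3.14, 3.14].

## Interface

Orientations are given as a 3x3 rotation matrix whose columns are the frame's x, y, z axes.
In Python, from cell import get_obs, read_camera, job_done, outline_of, tip_of, tip_reach gives the robot as it stands.
- The arm moves only by the shell command python3 -m handwheel 'ROWS'. ROWS is JSON, a list of rows, each a list of 7 numbers: the turn, a rotation vector about the tool's x, y, z in rad, then the shift along the tool's x, y, z in mm, then the opening, from 0 (shut) to 1 (fully open). A call has 1 to 20 rows; each row shifts and turns the commanded pose from where the row before left it, along the tool's axes as they then stand; what a row does not reach is not made up. A row lasts 1/12 s, in which the tool goes at most 41.7 mm and 7.16 degrees, less where a joint would pass 70% of its speed; a pose out of reach is approached as far as the arm can. A call with a gripper value outside its range is refused whole. The fingers move at their own pace and stop on an object; the grip force is fixed at half the most. Time passes only in rows, so rows that do not move let the fingers close. It gives the time, the measured TCP pose, the force and the opening at its end, in the units of the state.
- get_obs(): the state, without advancing time (a new reading comes with each control period).
- read_camera(name): name is "scene" or "top" or "wrist"; returns a dict with "image" (400x640x3 uint8, red, green, blue), "depth" (400x640 float32, mm along the optical axis (not along the pixel's ray), 0 where there is no reading), "camera_matrix" (3x3 intrinsics, pixels), "D" ([k1, k2, p1, p2, k3] as OpenCV has them; the pictures are not rectified), "R" (3x3) and "t" (3): a world point X has camera coordinates R X + t; the wrist camera has in their place "T_tool_cam" (4x4, takes a point from camera to tool coordinates, whose origin is the TCP and whose axes are the tool frame's). Camera axes: x right, y down, z forward; pixel columns grow to the right and rows downward; lengths in mm; the calibration is good to about 2 mm. A picture is of the moment at which its call begins: read the wrist's pose just before it.
- job_done(): hands the job in, once; it reports no verdict.
Trained networks look in the newest picture that a camera, given by its name, has taken for a name from the list of things; names that differ only in an ending like _2 or _b are one class to them, and where a whole thing is asked for, a point or a joint stands for the part that bears it (a point fixed in the world has none). Each returns a list of dicts, best first, with "confidence" (0 to 1); they miss things now and then, are a little off and sometimes report something else, mostly with a low value. They report only what shows in the picture. A call takes as long as a camera call. They do not tell look-alikes from the thing itself.
- outline_of(camera, thing): "pixels" (400x640 bool, what is visible of it) and "uv" ([column, row] in pixels, amid what is visible of it).
- tip_of(camera, thing): "uv" ([column, row] in pixels: a listed point, or the origin of a listed thing).
The state is a dict: "time_s": time; "q": joint angles; "qd": joint speeds; "joint_torque": joint torques, N m; "tool_pos": TCP position; "tcp_rot": TCP orientation; "wrist_force": force on the tool from outside, world axes, zero at the start; "ft_torque": the same for the moment, N m; "opening": opening from 0.0 (shut) to 1.0 (fully open).
Only numpy, scipy, OpenCV 4.12 (cv2) and the standard library are available. Lean on these libraries where they do the work, as an engineer would, in place of code of your own. Each camera call takes 0.05 s, during which the arm holds its last target.

## Working session

There is one attempt and no reset: what is moved stays moved. The work goes in short steps, Python scripts to look and compute and a shell command to move; the robot and the scene stay as the last step left them, time stands still between calls to the robot, and variables do not carry over. Pictures are saved under pics/ and viewed, and the job is handed in when it is done.

```bash
ls; mkdir -p pics; cat > h.py <<'E'
import numpy as np, cv2
from cell import *
def snap(cam,name=None):
    o=get_obs(); c=read_camera(cam); c['obs']=o
    if name: cv2.imwrite('pics/'+name+'.png',cv2.cvtColor(c['image'],cv2.COLOR_RGB2BGR))
    return c
def ext(c):
    # returns Rwc, twc: X = Rwc*p + twc
    if 'T_tool_cam' in c:
        T=np.array(c['T_tool_cam']); o=c['obs']; R=np.array(o['tcp_rot']); t=np.array(o['tool_pos'])
        return R@T[:3,:3], R@T[:3,3]+t
    R=np.array(c['R']); t=np.array(c['t']).ravel(); return R.T, -R.T@t
def ray(c,uv):
    p=cv2.undistortPoints(np.array([[uv]],float),np.array(c['camera_matrix']),np.array(c['D'],float))[0,0]
    return np.array([p[0],p[1],1.])
def at_z(c,uv,z):
    R,t=ext(c); d=R@ray(c,uv); return t+d*(z-t[2])/d[2]
def at_depth(c,uv):
    R,t=ext(c); u,v=int(round(uv[0])),int(round(uv[1])); return t+R@(ray(c,uv)*c['depth'][v,u])
def cloud(c,mask):
    R,t=ext(c); v,u=np.nonzero(mask&(c['depth']>0))
    p=cv2.undistortPoints(np.stack([u,v],1).astype(float)[:,None],np.array(c['camera_matrix']),np.array(c['D'],float))[:,0]
    d=c['depth'][v,u]; P=np.c_[p*d[:,None],d]; return P@R.T+t
def proj(c,X):
    R,t=ext(c); rv=cv2.Rodrigues(R.T)[0]; return cv2.projectPoints(np.array(X,float).reshape(-1,1,3),rv,-R.T@t,np.array(c['camera_matrix']),np.array(c['D'],float))[0][:,0]
E
python3 - <<'E'
from h import *
np.set_printoptions(precision=3,suppress=True)
o=get_obs(); print(o); print(tip_reach if not callable(tip_reach) else tip_reach())
for k in ['scene','top']:
    c=snap(k,k+'0'); R,t=ext(c); print(k,t)
    for n in ['clamp','bed_spot','tab_grip','handle_grip','pad_face','cured_center','fresh_center','mat','canister','plant_ring','bowl','snips','pot','glue']:
        for r in tip_of(k,n)[:3]: print(n,np.round(r['uv'],1),round(r['confidence'],2),at_depth(c,r['uv']))
E
```

```text
pics
{'time_s': 0.0, 'q': array([-1.359,  0.092,  1.232, -0.   ,  1.82 , -0.057]), 'qd': array([ 0.   ,  0.001,  0.001, -0.002, -0.001, -0.001]), 'joint_torque': array([ -0.003, -45.873, -41.803,  -0.   ,   0.012,  -0.   ]), 'tool_pos': array([ 159.283, -578.221,  252.125]), 'tcp_rot': array([[ 0.266, -0.   ,  0.964],
       [-0.964,  0.002,  0.266],
       [-0.002, -1.   ,  0.   ]]), 'wrist_force': array([-0.245,  0.415,  0.372]), 'ft_torque': array([0.032, 0.071, 0.01 ]), 'opening': 0.997869439166039}
22.0
scene [1236.406  503.726 1348.691]
clamp [357.6 252.9] 0.96 [595.708 177.301  44.749]
clamp [370.6 313.9] 0.16 [717.891 298.849  -1.774]
bed_spot [339.5 232.9] 0.7 [580.432 103.37   68.968]
tab_grip [399.1 250.7] 0.66 [604.082 301.123 195.614]
handle_grip [359.1 217.1] 0.55 [577.498 162.027 202.448]
pad_face [358.6 235.1] 0.45 [577.843 165.871 111.255]
cured_center [344.7 231.6] 0.8 [568.017 113.707  68.873]
cured_center [340.1 231.5] 0.4 [577.487 103.486  73.039]
cured_center [357.4 250.7] 0.33 [594.615 175.396  54.476]
fresh_center [303.9 142.7] 0.95 [ 330.966 -204.836   40.226
[... 1060 characters left out ...]
247]
fresh_center [388.2 230.6] 0.87 [ 474.902 -234.476   46.537]
fresh_center [285.9 262.1] 0.83 [352.829 129.483  42.33 ]
fresh_center [380.2 271.9] 0.58 [ 326.834 -206.739   45.861]
mat [388.  185.3] 0.77 [ 650.181 -238.954    5.156]
mat [253.  162.9] 0.29 [723.81  271.879   1.426]
canister [196.1 223.5] 0.61 [472.128 437.351 128.916]
plant_ring [246.4 162.1] 0.54 [725.852 296.806   3.123]
bowl [214.6 261.7] 0.82 [348.463 393.424   2.7  ]
bowl [250.  165.4] 0.64 [714.225 283.019  -0.35 ]
snips [439.1 269.1] 0.6 [ 342.763 -424.927   14.341]
pot [324.1 150.2] 0.81 [778.332   4.03    9.622]
glue [358.2 157.2] 0.77 [ 734.507 -120.049   83.223]
glue [278.6 201.5] 0.52 [560.121 158.384 107.831]
```

View images.

```bash
python3 - <<'E'
import cv2
a=cv2.imread('pics/scene0.png'); cv2.imwrite('pics/scene0b.png',cv2.resize(a[90:340,200:520],None,fx=2.4,fy=2.4,interpolation=cv2.INTER_CUBIC))
a=cv2.imread('pics/top0.png'); cv2.imwrite('pics/top0b.png',cv2.resize(a[110:310,150:480],None,fx=2.4,fy=2.4,interpolation=cv2.INTER_CUBIC))
E
```

```text
(no output)
```

View pics/scene0b.png

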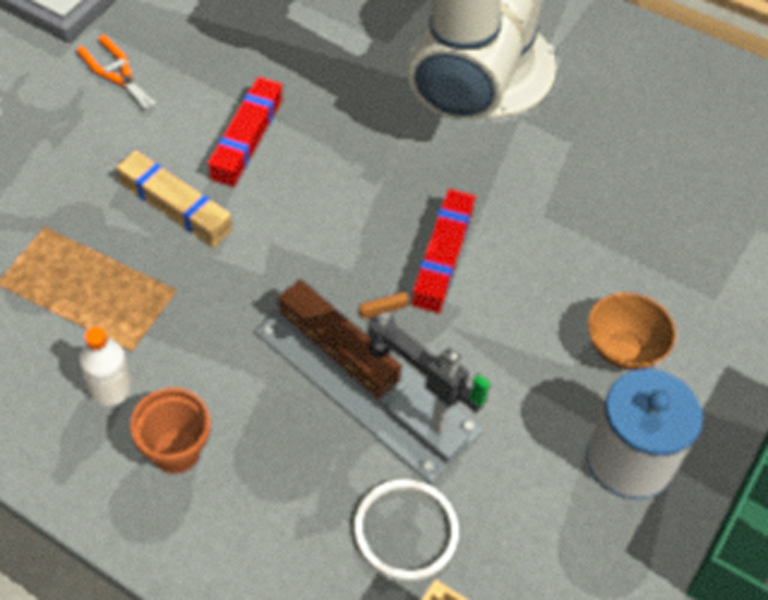

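View pics/top0b.png

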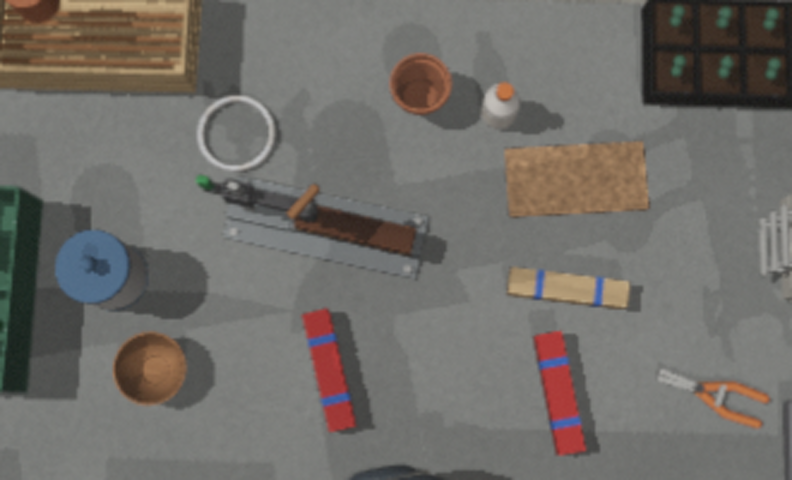

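```bash
cat >> h.py <<'E'
def rect(P,zlo,zhi):
    Q=P[(P[:,2]>zlo)&(P[:,2]<zhi)]
    if len(Q)<10: return None
    (cx,cy),(w,h),a=cv2.minAreaRect(Q[:,:2].astype(np.float32))
    if w>h: a=a-90; w,h=h,w
    a=(a+90)%180-90   # long axis = y rotated by a about z
    return np.array([cx,cy,np.median(Q[:,2])]),(w,h),a,len(Q)
E
python3 - <<'E'
from h import *
np.set_printoptions(precision=1,suppress=True)
for k in ['scene','top']:
    c=snap(k)
    for n,lo,hi in [('cured',60,85),('fresh',30,55),('mat',-5,15),('clamp',-5,18)]:
        for r in outline_of(k,n)[:3]:
            m=cv2.erode(r['pixels'].astype(np.uint8),np.ones((2,2)))>0
            P=cloud(c,m); print(k,n,round(r['confidence'],2),np.round(r['uv']),rect(P,lo,hi))
    vis=c['image'].copy()
E
```

```text
scene cured 0.96 [340. 228.] (array([561.7,  98. ,  68.3]), (40.736637115478516, 177.77426147460938), -10.941513061523438, 636)
scene fresh 0.96 [274. 172.] (array([ 485.2, -228.1,   38.2]), (45.19832992553711, 185.8942108154297), -5.554779052734375, 542)
scene fresh 0.78 [303. 147.] (array([ 324.3, -211.9,   38. ]), (36.22323989868164, 186.5970916748047), -78.22693061828613, 404)
scene fresh 0.68 [388. 192.] (array([351. , 133.3,  38.6]), (34.55303955078125, 180.3201141357422), -74.41990661621094, 478)
scene mat 0.74 [339. 231.] None
scene mat 0.65 [235. 207.] (array([ 657. , -245.7,    2.6]), (114.22893524169922, 220.10218811035156), 6.717277526855469, 1791)
scene clamp 0.82 [371. 250.] (array([542.5, 152.7,   6.8]), (156.40640258789062, 299.3651123046875), -10.822151184082031, 1240)
top cured 0.84 [301. 204.] (array([556.7,  93.5,  69.4]), (37.39476776123047, 174.40798950195312), -11.743019104003906, 433)
top cured 0.19 [388. 186.] None
top fresh 0.89 [382. 271.] (array([ 321.8, -217.1,   40. ]), (41.20014190673828, 178.06842041015625), -78.1591739654541, 565)
top fresh 0.88 [286. 261.] (array([346.2, 128.3,  39.6]), (39.48737716674805, 176.00564575195312), -74.65678119659424, 520)
top fresh 0.74 [387. 226.] (array([ 478.7, -230.3,   39.8]), (37.52881622314453, 178.66281127929688), -5.165046691894531, 497)
top mat 0.96 [389. 185.] (array([ 654. , -247.5,    4. ]), (106.91859436035156, 211.36314392089844), 4.212660312652588, 1472)
top mat 0.46 [450. 276.] (array([ 329.9, -452.9,   10.3]), (52.096988677978516, 152.40187072753906), -25.2918701171875, 151)
top mat 0.45 [244. 175.] (array([711.2, 288. ,   8.3]), (105.52377319335938, 117.95252990722656), -58.16148376464844, 107)
top clamp 0.58 [271. 200.] (array([567.4, 141.7,   8.1]), (98.28155517578125, 300.1236877441406), -10.843902587890625, 875)
top clamp 0.42 [259. 191.] None
```

```bash
python3 - <<'E'
from h import *
np.set_printoptions(precision=3,suppress=True)
c=snap('wrist','w0'); print(c['T_tool_cam'],c['camera_matrix'])
E
```

```text
[[   1.      -0.001    0.001   -1.01 ]
 [  -0.001   -0.326    0.945 -119.89 ]
 [  -0.      -0.945   -0.326   85.191]
 [   0.       0.       0.       1.   ]] [[323.122   0.    315.039]
 [  0.    323.122 204.761]
 [  0.      0.      1.   ]]
```

View pics/w0.png

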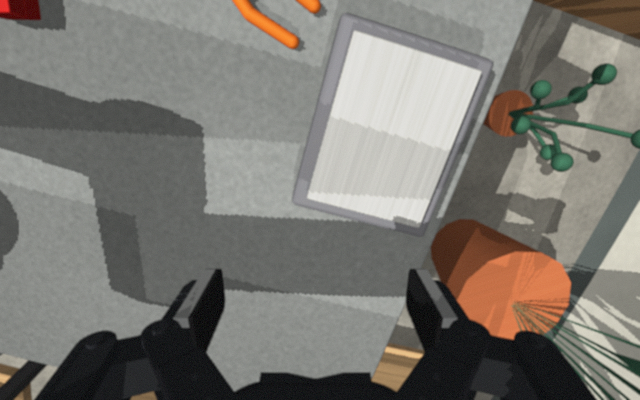

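```bash
python3 -m handwheel '[[0,0,0,-24.6,-3,27,1],[0,0,0,-24.6,-3,27,1],[0,0,0,-24.6,-3,27,1],[0,0,0,-24.6,-3,27,1],[0,0,0,-24.6,-3,27,1],[0,0,0,-24.6,-3,27,1],[0,0,0,-24.6,-3,27,1],[0,0,0,-24.6,-3,27,1],[0,0,0,-24.6,-3,27,1],[0,0,0,-24.6,-3,27,1],[0,0,0,-24.6,-3,27,1],[0,0,0,-24.6,-3,27,1],[0,0,0,-24.6,-3,27,1],[0,0,0,-24.6,-3,27,1],[0,0,0,-24.6,-3,27,1],[0,0,0,-24.6,-3,27,1],[0,0,0,-24.6,0,27,1],[0,0,0,-24.6,0,27,1],[0,0,0,-24.6,0,27,1],[0,0,0,-24.6,0,27,1]]'
python3 -m handwheel '[[0,-0.111,0,0,0,0,1],[0,-0.111,0,0,0,0,1],[0,-0.111,0,0,0,0,1],[0,-0.111,0,0,0,0,1],[0,-0.111,0,0,0,0,1],[0,-0.111,0,0,0,0,1],[0,-0.111,0,0,0,0,1],[0,-0.111,0,0,0,0,1],[0,-0.111,0,0,0,0,1],[0,-0.111,0,0,0,0,1],[0,0,0,0,0,0,1]]'
```

```text
time_s: 3.72
tool_pos: [550.0, 41.1, 301.5]
tcp_rot: [[0.266, 0.001, 0.964], [-0.964, -0.0, 0.266], [0.0, -1.0, 0.001]]
wrist_force: [-0.3, -0.2, 0.5]
opening: 1.0
time_s: 4.63
tool_pos: [549.3, 39.3, 301.3]
tcp_rot: [[0.982, 0.0, 0.187], [-0.187, 0.0, 0.982], [0.0, -1.0, 0.0]]
wrist_force: [0.1, 0.5, -0.3]
opening: 1.004
```

```bash
python3 - <<'E'
from h import *
np.set_printoptions(precision=1,suppress=True)
c=snap('wrist','w1')
for n in ['handle_grip','tab_grip','cured_center','bed_spot']:
    for r in tip_of('wrist',n)[:1]: print(n,r['uv'],round(r['confidence'],2),at_depth(c,r['uv']))
for r in outline_of('wrist','cured')[:1]:
    P=cloud(c,r['pixels']); print(rect(P,60,78))
for r in outline_of('wrist','handle_grip')[:1]:
    P=cloud(c,r['pixels']); print('h',rect(P,190,230), np.percentile(P[:,2],[5,50,95]))
np.savez('pics/w1.npz',**{k:v for k,v in c.items() if k!='obs'},tp=c['obs']['tool_pos'],tr=c['obs']['tcp_rot'])
E
```

```text
handle_grip [312.1, 32.0] 0.91 [570.7 158.3 205.3]
cured_center [316.3, 119.1] 0.82 [562.3  97.4  68.4]
(array([557.7,  84.2,  69.2]), (39.80132293701172, 154.599365234375), -11.800590515136719, 5201)
h (array([572. , 161.3, 205.1]), (13.669031143188477, 57.84680938720703), 50.74993896484375, 2234) [190.2 205.  206.6]
```

View pics/w1.png

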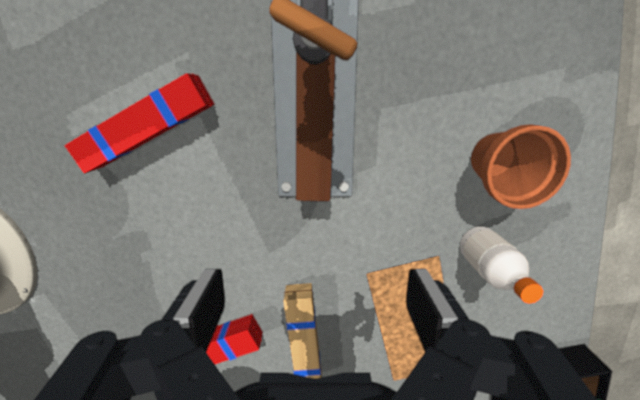

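```bash
python3 -m handwheel '[[0,-0.0,0,0,30,-10,1],[0,0,0,0,36,0,1],[0,0,0,0,36,0,1],[0,0,0,0,36,0,1],[0,0,0,0,36,0,1],[0,0,0,0,36,0,1],[0,0,0,0,25,0,1],[0,0,0,0,10,0,1],[0,0,0,0,0,0,1],[0,0,0,0,0,0,0.4],[0,0,0,0,0,0,0.2],[0,0,0,0,0,0,0],[0,0,0,0,0,0,0],[0,0,0,0,0,0,0],[0,0,0,0,0,0,0]]'
```

```text
time_s: 6.23
tool_pos: [548.7, 29.4, 58.8]
tcp_rot: [[0.982, 0.004, 0.191], [-0.191, -0.0, 0.982], [0.004, -1.0, 0.001]]
wrist_force: [-0.1, -0.2, 5.4]
opening: 0.46
```

```bash
python3 - <<'E'
from h import *
c=snap('scene','s2')
cv2.imwrite('pics/s2b.png',cv2.resize(c['image'][180:320,260:460,::-1],None,fx=4,fy=4,interpolation=cv2.INTER_CUBIC))
E
```

```text
(no output)
```

View pics/s2b.png

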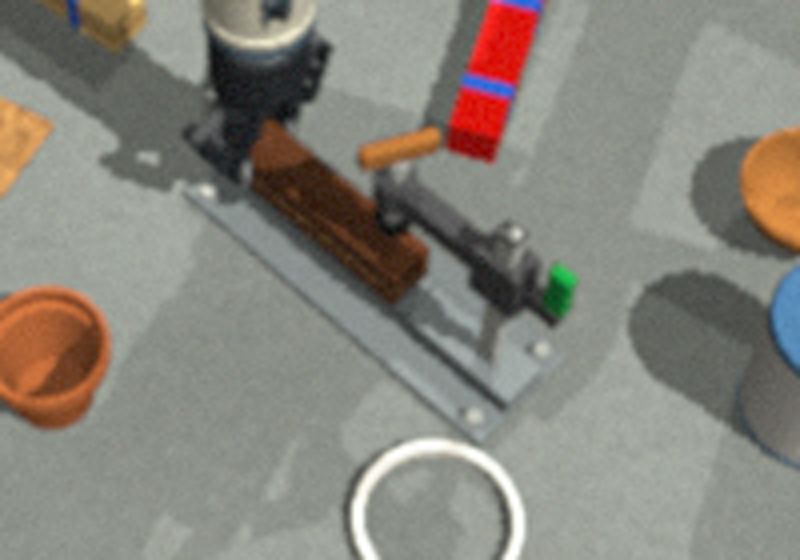

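```bash
python3 -m handwheel '[[0,0,0,0,-6,0,0],[0,0,0,0,-6,0,0],[0,0,0,0,0,-10,0],[0,0,0,0,0,-20,0],[0,0,0,0,0,-25,0],[0,0,0,0,0,-25,0],[0,0,0,0,0,-25,0],[0,0,0,0,-15,-15,0],[0,0,0,0,-25,0,0],[0,0,0,0,-25,0,0],[0,0,0,0,0,0,0]]'
python3 - <<'E'
from h import *
np.set_printoptions(precision=1,suppress=True)
c=snap('scene','s3'); w=snap('wrist','w3')
for r in outline_of('scene','cured')[:1]:
    P=cloud(c,r['pixels']); print(rect(P,60,250),np.percentile(P[:,2],[5,50,95]))
for r in outline_of('wrist','mat')[:1]:
    P=cloud(w,r['pixels']); print(r['confidence'],rect(P,-5,10))
a=np.hstack([c['image'],w['image']])[:,:,::-1]; cv2.imwrite('pics/s3b.png',cv2.resize(a,(800,250)))
E
```

```text
time_s: 7.2
tool_pos: [526.3, -90.0, 139.2]
tcp_rot: [[0.981, 0.008, 0.192], [-0.192, -0.002, 0.981], [0.009, -1.0, -0.001]]
wrist_force: [1.0, -0.2, -0.4]
opening: 0.461
(array([542.1, -16.9, 147.1]), (44.889530181884766, 170.240478515625), -10.510429382324219, 919) [111.5 146.9 152.2]
0.75 (array([ 656.5, -233.6,    3.5]), (112.5406494140625, 200.1951446533203), 4.75586462020874, 13164)
```

View pics/s3b.png

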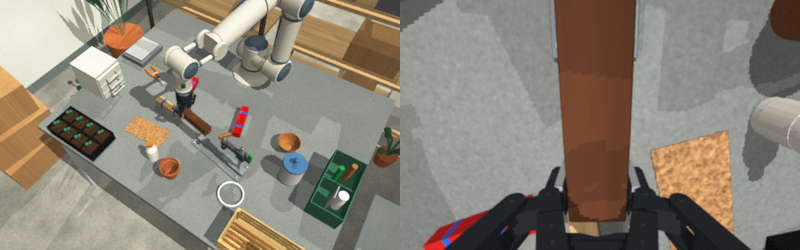

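```bash
python3 -m handwheel '[[0,-0.09,0,0,0,0,0],[0,-0.1,0,0,0,0,0],[0,-0.09,0,0,0,0,0],[0,0,0,14.4,0,-29.7,0],[0,0,0,14.4,0,-29.7,0],[0,0,0,14.4,0,-29.7,0],[0,0,0,14.4,0,-29.7,0],[0,0,0,14.4,0,-29.7,0],[0,0,0,14.4,0,-29.7,0],[0,0,0,14.4,0,-29.7,0],[0,0,0,14.4,0,-29.7,0],[0,0,0,0,25,0,0],[0,0,0,0,25,0,0],[0,0,0,0,10,0,0],[0,0,0,0,0,0,0]]'
python3 - <<'E'
from h import *
np.set_printoptions(precision=1,suppress=True)
c=snap('scene','s4')
for r in outline_of('scene','cured')[:1]:
    P=cloud(c,r['pixels']); print(rect(P,60,250),np.percentile(P[:,2],[5,50,95]))
cv2.imwrite('pics/s4b.png',cv2.resize(c['image'][150:300,140:340,::-1],None,fx=4,fy=4))
E
```

```text
time_s: 8.65
tool_pos: [657.5, -313.4, 66.0]
tcp_rot: [[0.996, -0.01, -0.088], [0.088, 0.005, 0.996], [-0.009, -1.0, 0.006]]
wrist_force: [-0.2, -0.1, -2.1]
opening: 0.454
(array([ 652.4, -240.5,   75.2]), (45.58405303955078, 169.39877319335938), 5.173579692840576, 663) [ 2.  73.5 80.1]
```

View pics/s4b.png

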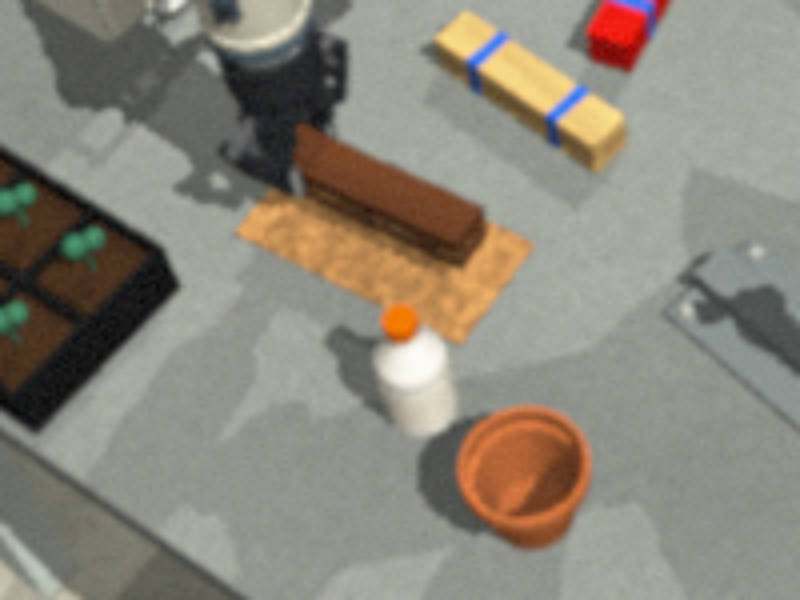

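```bash
python3 -m handwheel '[[0,0,0,3,12,-5,0],[0,0,0,0,12,0,0],[0,0,0,0,5,0,0],[0,0,0,0,3,0,0],[0,0,0,0,0,0,0]]'
```

```text
time_s: 9.17
tool_pos: [663.0, -319.2, 39.8]
tcp_rot: [[0.996, -0.002, -0.088], [0.088, 0.001, 0.996], [-0.002, -1.0, 0.001]]
wrist_force: [-0.5, 0.4, -1.7]
opening: 0.459
```

```bash
python3 -m handwheel '[[0,0,0,0,2,0,0],[0,0,0,0,0,0,0]]'; python3 -m handwheel '[[0,0,0,0,2,0,0],[0,0,0,0,0,0,0]]'; python3 -m handwheel '[[0,0,0,0,1,0,0],[0,0,0,0,0,0,0]]'
```

```text
time_s: 9.33
tool_pos: [663.7, -319.6, 39.5]
tcp_rot: [[0.996, 0.0, -0.088], [0.088, -0.0, 0.996], [0.0, -1.0, -0.0]]
wrist_force: [-0.7, 1.0, -0.7]
opening: 0.456
time_s: 9.5
tool_pos: [663.6, -319.6, 37.4]
tcp_rot: [[0.996, 0.0, -0.088], [0.088, -0.0, 0.996], [0.0, -1.0, -0.0]]
wrist_force: [-0.6, 0.5, -2.5]
opening: 0.457
time_s: 9.67
tool_pos: [663.5, -319.6, 36.3]
tcp_rot: [[0.996, -0.0, -0.088], [0.088, -0.0, 0.996], [-0.0, -1.0, -0.0]]
wrist_force: [-0.2, -0.7, -2.2]
opening: 0.457
```

```bash
python3 -m handwheel '[[0,0,0,0,1.5,0,0],[0,0,0,0,0,0,0]]'; python3 -m handwheel '[[0,0,0,0,1,0,0],[0,0,0,0,0,0,0]]'; python3 -m handwheel '[[0,0,0,0,1,0,0],[0,0,0,0,0,0,0]]'
```

```text
time_s: 9.83
tool_pos: [663.5, -319.6, 34.5]
tcp_rot: [[0.996, -0.0, -0.088], [0.088, 0.0, 0.996], [-0.0, -1.0, 0.0]]
wrist_force: [-0.3, 0.7, -1.5]
opening: 0.464
time_s: 10.0
tool_pos: [663.5, -319.6, 33.5]
tcp_rot: [[0.996, -0.0, -0.088], [0.088, 0.0, 0.996], [-0.0, -1.0, 0.0]]
wrist_force: [-1.1, 0.2, -1.3]
opening: 0.463
time_s: 10.17
tool_pos: [663.6, -319.7, 33.1]
tcp_rot: [[0.996, 0.0, -0.088], [0.088, -0.0, 0.996], [0.0, -1.0, -0.0]]
wrist_force: [0.2, -0.3, -0.5]
opening: 0.456
```

```bash
python3 -m handwheel '[[0,0,0,0,0,0,0.55],[0,0,0,0,0,0,0.7],[0,0,0,0,0,0,1],[0,0,0,0,0,0,1],[0,0,0,0,-20,0,1],[0,0,0,0,-35,0,1],[0,0,0,0,-35,0,1],[0,0,0,0,-35,0,1],[0,0,0,0,-35,0,1],[0,0,0,-31,-10,6,1],[0,0,0,-31,-10,6,1],[0,0,0,-31,0,6,1],[0,0,0,-31,0,6,1],[0,0.09,0,-31,0,6,1],[0,0.09,0,-31,0,6,1],[0,0,0,0,0,0,1]]'
python3 - <<'E'
from h import *
np.set_printoptions(precision=1,suppress=True)
w=snap('wrist','w5'); c=snap('top')
for n,lo,hi in [('fresh',35,48),('cured',36,52),('mat',-5,10)]:
  for k,cc in [('wrist',w),('top',c)]:
    for r in outline_of(k,n)[:2]:
      P=cloud(cc,r['pixels']); print(k,n,round(r['confidence'],2),np.round(r['uv']),rect(P,lo,hi))
print(get_obs()['tool_pos'])
E
```

```text
time_s: 11.5
tool_pos: [471.1, -296.4, 212.7]
tcp_rot: [[0.995, -0.002, 0.098], [-0.098, 0.001, 0.995], [-0.003, -1.0, 0.0]]
wrist_force: [0.2, -0.7, 0.2]
opening: 1.001
wrist fresh 0.91 [320. 100.] (array([ 481.5, -228.2,   39.3]), (40.60761642456055, 177.1329803466797), -5.295501708984375, 9439)
wrist fresh 0.58 [152. 114.] (array([ 324.1, -215.9,   39.3]), (41.164146423339844, 180.75489807128906), -77.96568393707275, 9008)
top fresh 0.75 [380. 228.] (array([ 480.4, -229.6,   40.5]), (40.890724182128906, 179.57449340820312), -5.523597717285156, 369)
top fresh 0.62 [374. 250.] (array([ 399.9, -189.2,   40.2]), (17.715906143188477, 30.4453182220459), 45.27452850341797, 34)
wrist cured 0.8 [509. 109.] (array([ 657.5, -251.8,   43.3]), (42.01433181762695, 180.29153442382812), 5.623167037963867, 9830)
wrist cured 0.24 [319.  99.] (array([ 481.5, -228.2,   39.3]), (40.58256149291992, 177.13047790527344), -5.302314758300781, 9349)
top cured 0.87 [394. 182.] (array([ 656.6, -253.1,   44. ]), (41.80972671508789, 180.94363403320312), 5.567112922668457, 502)
wrist mat 0.64 [462.  90.] (array([ 657.6, -244.8,    3.3]), (114.34989929199219, 219.8354034423828), 5.439871311187744, 10726)
top mat 0.76 [385. 192.] (array([ 655.5, -247.7,    3.7]), (111.40147399902344, 226.09910583496094), 3.5743038654327393, 883)
[ 476.4 -297.4  212.6]
```

View pics/w5.png

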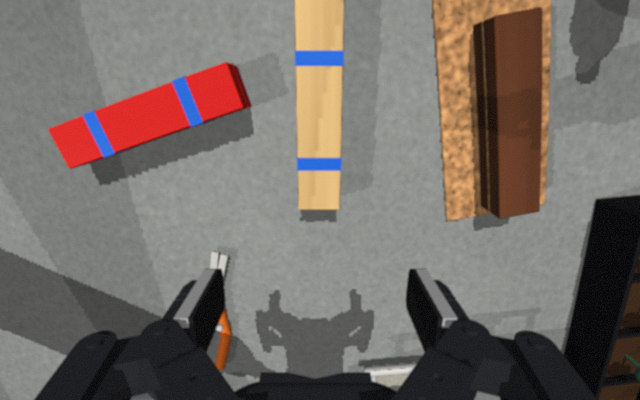

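```bash
python3 -m handwheel '[[0,0,0,0,35,0,1],[0,0,0,0,35,0,1],[0,0,0,0,35,0,1],[0,0,0,0,35,0,1],[0,0,0,0,25,0,1],[0,0,0,0,12,0,1],[0,0,0,0,1,0,1],[0,0,0,0,0,0,1],[0,0,0,0,0,0,0.4],[0,0,0,0,0,0,0.2],[0,0,0,0,0,0,0],[0,0,0,0,0,0,0],[0,0,0,0,0,0,0],[0,0,0,0,0,0,0]]'; python3 -c "
from cell import *
print(tip_reach)"
```

```text
time_s: 13.07
tool_pos: [476.4, -297.9, 36.7]
tcp_rot: [[0.996, 0.003, 0.092], [-0.092, -0.002, 0.996], [0.003, -1.0, -0.002]]
wrist_force: [-0.3, -0.1, 6.5]
opening: 0.456
22.0
```

```bash
python3 -m handwheel '[[0,0,0,0,-12,0,0],[0,0,0,0,-24,0,0],[0,0,0,0,-24,0,0],[0,0.05,0,0,0,0,0],[0,0.055,0,0,0,0,0],[0,0,0,0.6,0,33,0],[0,0,0,0.6,0,33,0],[0,0,0,0.6,0,33,0],[0,0,0,0.6,0,33,0],[0,0,0,0.6,0,33,0],[0,0,0,0.6,0,33,0],[0,0,0,0.6,0,33,0],[0,0,0,0,0,0,0],[0,0,0,0,0,0,0]]'
python3 - <<'E'
from h import *
np.set_printoptions(precision=1,suppress=True)
c=snap('scene'); w=snap('wrist','w6')
for k,cc in [('scene',c),('wrist',w)]:
    for r in outline_of(k,'fresh')[:2]:
      P=cloud(cc,r['pixels']); print(k,round(r['confidence'],2),np.round(r['uv']),rect(P,55,150),np.percentile(P[:,2],[5,50,95]))
r=outline_of('wrist','handle_grip')[0]; P=cloud(w,r['pixels']); print(rect(P,195,230))
a=np.hstack([cv2.resize(c['image'][150:300,240:440],(400,300)),cv2.resize(w['image'],(400,300))])[:,:,::-1]; cv2.imwrite('pics/s6b.png',a)
E
```

```text
time_s: 14.23
tool_pos: [524.8, -70.0, 95.0]
tcp_rot: [[0.981, -0.001, 0.192], [-0.192, -0.0, 0.981], [-0.0, -1.0, -0.0]]
wrist_force: [0.1, -0.9, -1.8]
opening: 0.457
scene 0.98 [387. 192.] None [ 3.7 37.8 43.2]
scene 0.76 [324. 208.] (array([539.6,   2.5,  95.1]), (45.40608596801758, 174.9778594970703), -9.283309936523438, 879) [ 63.7  95.1 100.8]
wrist 0.83 [204. 388.] None [ 3.7 19.9 35.5]
wrist 0.62 [315. 155.] (array([534.3, -25.2,  97.5]), (43.59672927856445, 134.92860412597656), -11.421806335449219, 35741) [96.4 97.5 98.5]Traceback (most recent call last):
  File "<stdin>", line 7, in <module>
IndexError: list index out of range
```

```bash
python3 -m handwheel '[[0,0,0,1.5,10,0,0],[0,0,0,0,8,0,0],[0,0,0,0,0,20,0],[0,0,0,0,0,20,0],[0,0,0,0,0,20,0],[0,0,0,0,0,20,0],[0,0,0,0,0,12,0],[0,0,0,0,0,6,0],[0,0,0,0,0,0,0],[0,0,0,0,0,0,0]]'
python3 - <<'E'
from h import *
np.set_printoptions(precision=1,suppress=True)
c=snap('scene'); 
for k,cc in [('scene',c)]:
    for r in outline_of(k,'fresh')[:3]:
      P=cloud(cc,r['pixels']); print(k,round(r['confidence'],2),np.round(r['uv']),rect(P,60,150),np.percentile(P[:,2],[5,50,95]))
w=snap('wrist')
a=np.hstack([cv2.resize(c['image'][180:300,280:440],(400,300)),cv2.resize(w['image'],(400,300))])[:,:,::-1]; cv2.imwrite('pics/s7b.png',a)
E
```

```text
time_s: 15.32
tool_pos: [545.3, 23.7, 76.3]
tcp_rot: [[0.981, -0.001, 0.196], [-0.196, -0.001, 0.981], [-0.001, -1.0, -0.001]]
wrist_force: [0.2, -0.4, -0.9]
opening: 0.456
scene 0.86 [387. 194.] None [16.7 37.7 42.7]
scene 0.72 [342. 224.] (array([560.8, 102.2,  77.5]), (45.90653991699219, 161.9043426513672), -10.172111511230469, 679) [45.3 76.4 82.7]
scene 0.71 [296. 160.] None [ 3.2 34.1 43. ]
```

View pics/s7b.png

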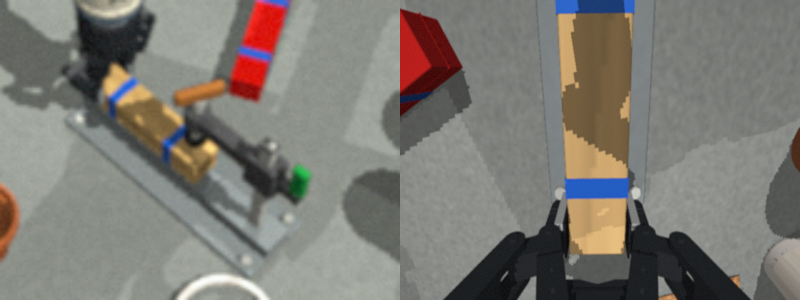

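```bash
python3 -m handwheel '[[0,0,0,0,4,0,0],[0,0,0,0,2,1,0],[0,0,0,0,0,0,0]]';python3 -m handwheel '[[0,0,0,0,1,0,0],[0,0,0,0,0,0,0]]';python3 -m handwheel '[[0,0,0,0,1,0,0],[0,0,0,0,0,0,0]]';
```

```text
time_s: 15.72
tool_pos: [545.3, 24.9, 69.9]
tcp_rot: [[0.981, -0.001, 0.196], [-0.196, 0.0, 0.981], [-0.001, -1.0, -0.0]]
wrist_force: [-0.1, -0.3, -1.7]
opening: 0.455
time_s: 15.88
tool_pos: [545.6, 25.1, 69.5]
tcp_rot: [[0.981, -0.0, 0.196], [-0.196, -0.0, 0.981], [-0.0, -1.0, -0.0]]
wrist_force: [-0.1, 0.3, -1.1]
opening: 0.456
time_s: 16.05
tool_pos: [545.7, 25.2, 68.7]
tcp_rot: [[0.981, -0.0, 0.196], [-0.196, -0.0, 0.981], [-0.0, -1.0, -0.0]]
wrist_force: [0.4, 0.2, -1.5]
opening: 0.458
```

```bash
python3 -m handwheel '[[0,0,0,0,1,0,0],[0,0,0,0,0,0,0]]';python3 -m handwheel '[[0,0,0,0,1,0,0],[0,0,0,0,0,0,0]]';python3 -m handwheel '[[0,0,0,0,0.5,0,0],[0,0,0,0,0,0,0]]';
```

```text
time_s: 16.22
tool_pos: [545.7, 25.2, 67.6]
tcp_rot: [[0.981, -0.0, 0.196], [-0.196, -0.0, 0.981], [-0.0, -1.0, -0.0]]
wrist_force: [-0.2, -0.3, -1.4]
opening: 0.457
time_s: 16.38
tool_pos: [545.8, 25.3, 66.8]
tcp_rot: [[0.981, 0.0, 0.196], [-0.196, 0.0, 0.981], [0.0, -1.0, 0.0]]
wrist_force: [0.8, -0.4, -1.4]
opening: 0.457
time_s: 16.55
tool_pos: [545.8, 25.2, 66.7]
tcp_rot: [[0.981, 0.0, 0.196], [-0.196, -0.0, 0.981], [0.0, -1.0, 0.0]]
wrist_force: [-1.1, -0.7, 1.4]
opening: 0.46
```

```bash
python3 -m handwheel '[[0,0,0,0,0,0,0.55],[0,0,0,0,0,0,0.7],[0,0,0,0,0,0,1],[0,0,0,0,0,0,1],[0,0,0,0,-15,0,1],[0,0,0,0,-30,-10,1],[0,0,0,0,-35,0,1],[0,0,0,0,-35,0,1],[0,0,0,0,-35,0,1],[0,0,0,0,-35,0,1],[0,0,0,0,-35,0,1],[0,0,0,0,0,30,1],[0,0,0,0,0,35,1],[0,0,0,0,0,35,1],[0,0,0,0,0,30,1],[0,0,0,0,0,30,1],[0,0,0,0,0,10,1],[0,0,0,0,0,0,1],[0,0,0,0,0,0,1]]'
python3 - <<'E'
from h import *
np.set_printoptions(precision=1,suppress=True)
w=snap('wrist','w8')
for n in ['tab_grip','handle_grip','fresh_center']:
    for r in tip_of('wrist',n)[:2]: print(n,r['uv'],round(r['confidence'],2),at_depth(w,r['uv']))
for n,lo,hi in [('fresh',60,80),('handle_grip',195,230),('tab_grip',195,230)]:
    for r in outline_of('wrist',n)[:2]:
      P=cloud(w,r['pixels']); print(n,round(r['confidence'],2),np.round(r['uv']),rect(P,lo,hi),np.percentile(P[:,2],[5,50,95]))
# green
h=cv2.cvtColor(w['image'],cv2.COLOR_RGB2HSV); m=(h[...,0]>45)&(h[...,0]<80)&(h[...,1]>130)
P=cloud(w,m); print('green',m.sum(),rect(P,175,230),np.percentile(P,[5,50,95],axis=0))
Q=P[P[:,2]>np.percentile(P[:,2],95)-6]; print(rect(Q,100,300))
E
```

```text
time_s: 18.13
tool_pos: [577.0, 181.9, 286.0]
tcp_rot: [[0.981, -0.001, 0.195], [-0.195, -0.001, 0.981], [-0.0, -1.0, -0.001]]
wrist_force: [-0.2, 0.1, 0.4]
opening: 0.999
tab_grip [309.5, 30.6] 0.6 [597.7 299.6 203.2]
fresh_center [152.0, 241.0] 0.58 [358.6 134.1  40.7]
fresh 0.96 [156. 237.] None [11.  39.2 40.5]
fresh 0.9 [316. 282.] (array([559.8,  94. ,  69.6]), (39.75126647949219, 181.10134887695312), -10.644485473632812, 2064) [67.4 69.5 70.7]
handle_grip 0.71 [388. 358.] None [2.1 3.7 4.9]
handle_grip 0.69 [312. 247.] (array([572.1, 162.7, 205. ]), (12.93713092803955, 56.037696838378906), 50.8768196105957, 1586) [185.2 204.6 206.4]
tab_grip 0.98 [311. 167.] (array([576.2, 228.1, 204.2]), (48.609886169433594, 170.34994506835938), -3.3741989135742188, 2277) [158.3 175.  205.8]
green 763 (array([598.5, 302.3, 202.9]), (10.562276840209961, 17.410768508911133), -9.897628784179688, 704) [[593.  293.4 179.4]
 [598.3 300.3 203. ]
 [603.5 309.5 205. ]]
(array([588.2, 245.6, 203.1]), (86.3238525390625, 132.76705932617188), -9.395652770996094, 633)
```

View pics/w8.png

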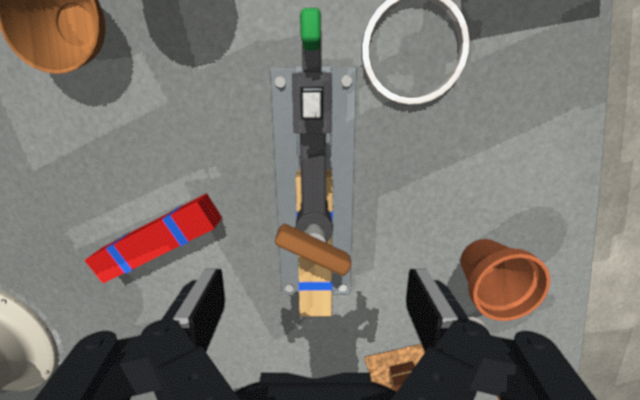

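```bash
python3 -m handwheel '[[0,0,0,-0.8,0,30,1],[0,0,0,-0.8,0,30,1],[0,0,0,0,0,30,1],[0,0,0,0,0,25,1],[0,0,0,0,0,7.6,1],[0,0,0,0,0,0,1],[0,0,0,0,0,0,1]]'
python3 - <<'E'
from h import *
np.set_printoptions(precision=1,suppress=True)
w=snap('wrist','w9')
h=cv2.cvtColor(w['image'],cv2.COLOR_RGB2HSV); m=(h[...,0]>45)&(h[...,0]<80)&(h[...,1]>130); m[:, :150]=0; m[:,480:]=0
P=cloud(w,m); print('green',m.sum(),rect(P,195,230),np.percentile(P,[5,50,95],axis=0))
E
```

```text
time_s: 19.07
tool_pos: [599.5, 302.0, 286.1]
tcp_rot: [[0.981, -0.0, 0.196], [-0.196, -0.001, 0.981], [-0.0, -1.0, -0.001]]
wrist_force: [-0.4, -0.2, -0.2]
opening: 0.997
green 682 (array([598.8, 303.6, 203.1]), (11.04931640625, 17.921844482421875), -10.915542602539062, 435) [[593.3 295.6 167.9]
 [599.6 308.8 202.5]
 [605.1 312.4 205.1]]
```

View pics/w9.png

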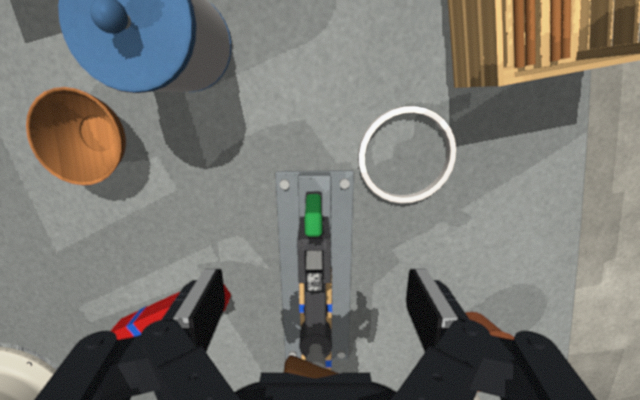

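```bash
python3 -m handwheel '[[0,0,0,-0.5,30,1,1],[0,0,0,0,30,0,1],[0,0,0,0,20,0,0.6],[0,0,0,0,5,0,0.5],[0,0,0,0,0,0,0.3],[0,0,0,0,0,0,0],[0,0,0,0,0,0,0],[0,0,0,0,0,0,0],[0,0,0,0,0,0,0],[0,0,0,0,0,0,0]]'
python3 - <<'E'
from h import *
print(get_obs()['ft_torque'])
c=snap('scene'); w=snap('wrist')
a=np.hstack([cv2.resize(c['image'][180:300,320:480],(400,300)),cv2.resize(w['image'],(400,300))])[:,:,::-1]; cv2.imwrite('pics/s10.png',a)
E
```

```text
time_s: 19.95
tool_pos: [599.1, 304.2, 203.6]
tcp_rot: [[0.981, 0.002, 0.195], [-0.195, 0.001, 0.981], [0.002, -1.0, 0.002]]
wrist_force: [-4.7, -0.2, 6.0]
opening: 0.125
[-0.1025362   0.71412714  0.02833646]
```

View pics/s10.png

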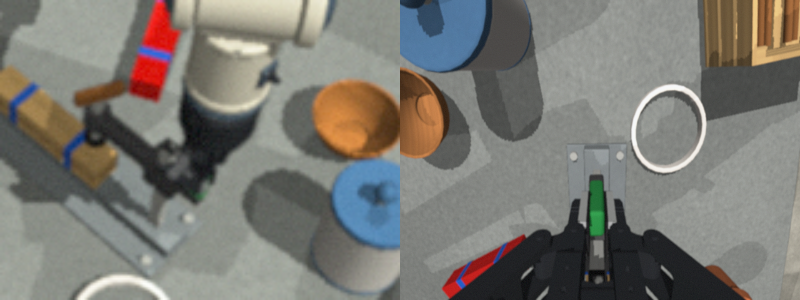

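```bash
python3 -m handwheel '[[0,0,0,-0.4,3,0,0],[0,0,0,0,3,0,0],[0,0,0,0,3,0,0]]'; python3 -m handwheel '[[0,0,0,0,3,0,0],[0,0,0,0,3,0,0]]'; python3 -m handwheel '[[0,0,0,0,3,0,0],[0,0,0,0,3,0,0]]'
```

```text
time_s: 20.3
tool_pos: [599.1, 304.3, 196.1]
tcp_rot: [[0.981, 0.004, 0.195], [-0.195, 0.002, 0.981], [0.004, -1.0, 0.003]]
wrist_force: [-3.9, 0.0, 11.1]
opening: 0.124
time_s: 20.47
tool_pos: [599.1, 304.3, 190.1]
tcp_rot: [[0.981, 0.004, 0.195], [-0.195, 0.002, 0.981], [0.004, -1.0, 0.003]]
wrist_force: [-4.9, -0.7, 11.0]
opening: 0.127
time_s: 20.63
tool_pos: [599.1, 304.3, 184.1]
tcp_rot: [[0.981, 0.004, 0.195], [-0.195, 0.002, 0.981], [0.004, -1.0, 0.003]]
wrist_force: [-4.1, -1.4, 11.7]
opening: 0.127
```

```bash
python3 -m handwheel '[[0,0,0,0,3,0,0],[0,0,0,0,3,0,0]]'; python3 - <<'E'
from h import *
np.set_printoptions(precision=1,suppress=True)
c=snap('scene')
r=outline_of('scene','handle_grip')[0]; P=cloud(c,r['pixels']); print(r['confidence'],np.percentile(P[:,2],[5,50,95]))
for r in tip_of('scene','pad_face')[:2]: print(r['uv'],r['confidence'],at_depth(c,r['uv']))
a=cv2.resize(c['image'][180:300,310:470],(800,600),interpolation=cv2.INTER_CUBIC)[:,:,::-1]; cv2.imwrite('pics/s11.png',a)
E
```

```text
time_s: 20.8
tool_pos: [599.1, 304.3, 178.1]
tcp_rot: [[0.981, 0.004, 0.195], [-0.195, 0.002, 0.981], [0.004, -1.0, 0.003]]
wrist_force: [-4.2, -1.2, 10.8]
opening: 0.121
0.57 [149.3 176.4 183.2]
[355.5, 241.3] 0.37 [585.  161.4  82. ]
```

View pics/s11.png

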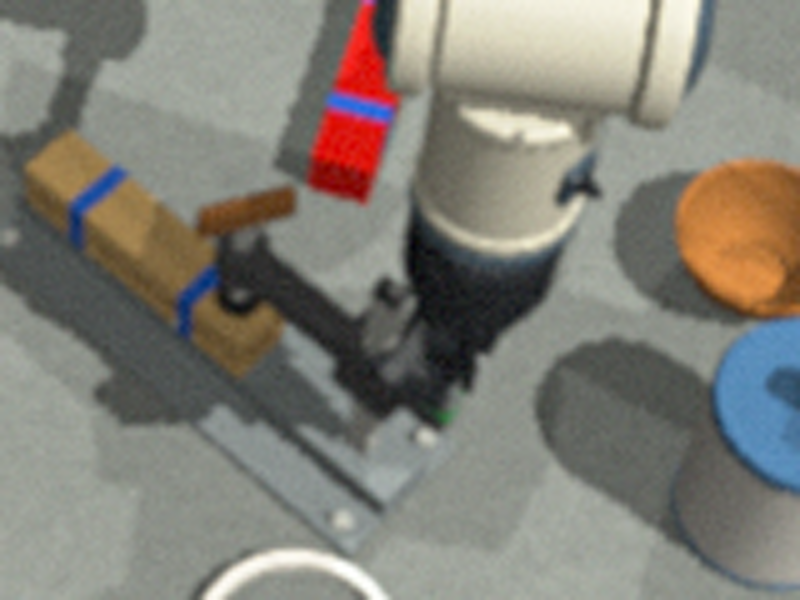

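```bash
python3 -m handwheel '[[0,0,0,0,1.5,0,0],[0,0,0,0,1.5,0,0]]'; python3 -m handwheel '[[0,0,0,0,1,0,0],[0,0,0,0,1,0,0]]';python3 -m handwheel '[[0,0,0,0,1,0,0],[0,0,0,0,1,0,0]]'
```

```text
time_s: 21.12
tool_pos: [599.1, 304.3, 174.5]
tcp_rot: [[0.981, 0.003, 0.195], [-0.195, 0.002, 0.981], [0.003, -1.0, 0.002]]
wrist_force: [-4.4, -0.6, 9.8]
opening: 0.126
time_s: 21.28
tool_pos: [599.0, 304.3, 172.4]
tcp_rot: [[0.981, 0.003, 0.195], [-0.195, 0.001, 0.981], [0.003, -1.0, 0.002]]
wrist_force: [-3.8, 0.5, 9.8]
opening: 0.125
time_s: 21.45
tool_pos: [599.1, 304.5, 171.0]
tcp_rot: [[0.981, 0.004, 0.195], [-0.195, 0.002, 0.981], [0.003, -1.0, 0.003]]
wrist_force: [-4.8, 0.9, 12.2]
opening: 0.123
```

```bash
python3 -m handwheel '[[0,0,0,0,1,0,0]]'; python3 -m handwheel '[[0,0,0,0,1,0,0]]';python3 -m handwheel '[[0,0,0,0,1,0,0]]'
```

```text
time_s: 21.53
tool_pos: [599.1, 304.6, 170.6]
tcp_rot: [[0.981, 0.004, 0.195], [-0.195, 0.002, 0.981], [0.004, -1.0, 0.003]]
wrist_force: [-4.5, 1.2, 14.3]
opening: 0.126
time_s: 21.62
tool_pos: [599.1, 304.7, 170.2]
tcp_rot: [[0.981, 0.005, 0.195], [-0.195, 0.003, 0.981], [0.004, -1.0, 0.003]]
wrist_force: [-6.3, 1.0, 14.9]
opening: 0.125
time_s: 21.7
tool_pos: [599.2, 304.8, 169.8]
tcp_rot: [[0.981, 0.005, 0.195], [-0.195, 0.003, 0.981], [0.005, -1.0, 0.004]]
wrist_force: [-6.1, 1.6, 17.1]
opening: 0.121
```

```bash
python3 -m handwheel '[[0,0,0,0,-2.5,0,0],[0,0,0,0,0,0,0.3],[0,0,0,0,0,0,0.6],[0,0,0,0,0,0,1],[0,0,0,0,0,0,1],[0,0,0,0,-10,0,1],[0,0,0,0,-25,0,1],[0,0,0,0,-35,0,1],[0,0,0,0,-35,0,1],[0,0,0,0,-12,0,1],[0,0,0,0.3,0,-25,1],[0,0,0,0.3,0,-32,1],[0,0,0,0.4,0,-32,1],[0,0,0,0.4,0,-30,1],[0,0,0,0,0,0,1],[0,0,0,0,0,0,1]]'
python3 - <<'E'
from h import *
np.set_printoptions(precision=1,suppress=True)
w=snap('wrist','w12'); print(w['obs']['tool_pos'])
for n,lo,hi in [('fresh',60,80),('handle_grip',165,230),]:
    for r in outline_of('wrist',n)[:3]:
      P=cloud(w,r['pixels']); print(n,round(r['confidence'],2),np.round(r['uv']),rect(P,lo,hi),np.percentile(P[:,2],[5,50,95]))
h=cv2.cvtColor(w['image'],cv2.COLOR_RGB2HSV); m=(h[...,0]>45)&(h[...,0]<80)&(h[...,1]>130); m[:, :250]=0; m[:,380:]=0
P=cloud(w,m); print('green',rect(P,120,230),np.percentile(P[:,2],[5,50,95]))
E
```

```text
time_s: 23.03
tool_pos: [576.9, 185.5, 285.0]
tcp_rot: [[0.98, 0.002, 0.198], [-0.198, 0.0, 0.98], [0.001, -1.0, 0.001]]
wrist_force: [0.2, 0.4, 0.1]
opening: 0.997
[576.9 185.5 285. ]
fresh 0.88 [316. 273.] (array([559.8,  93.9,  69.5]), (40.07315444946289, 181.2788543701172), -11.017974853515625, 2772) [68.  69.5 70.6]
fresh 0.76 [153. 242.] None [ 8.3 39.2 40.5]
handle_grip 0.74 [313. 235.] (array([572.6, 163.2, 173. ]), (12.687637329101562, 56.905250549316406), 51.0392951965332, 1186) [151.7 172.5 174.4]
green (array([598.7, 302.9, 168.6]), (10.284815788269043, 17.84749412536621), -8.65936279296875, 484) [151.3 168.6 170.2]
```

View pics/w12.png

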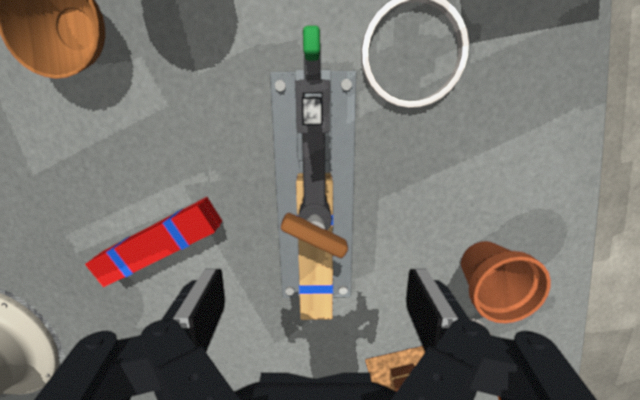

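```bash
python3 -m handwheel '[[0,0,0,0.2,0,-23,1],[0,-0.121,0,0,0,0,1],[0,-0.121,0,0,0,0,1],[0,-0.121,0,0,0,0,1],[0,-0.121,0,0,0,0,1],[0,-0.121,0,0,0,0,1],[0,-0.121,0,0,0,0,1],[0,-0.121,0,0,0,0,1],[0,-0.121,0,0,0,0,1],[0,-0.121,0,0,0,0,1],[0,0,0,0,0,0,1],[0,0,0,0,0,0,1]]'
```

```text
time_s: 24.18
tool_pos: [572.6, 165.3, 283.5]
tcp_rot: [[0.63, -0.001, -0.777], [0.777, 0.0, 0.63], [-0.0, -1.0, 0.0]]
wrist_force: [0.8, 0.0, 0.0]
opening: 1.001
```

```bash
python3 -m handwheel '[[0,0,0,-1.8,30,-1.5,1],[0,0,0,0,35,0,1],[0,0,0,0,30,0,1],[0,0,0,0,15,0,0.7],[0,0,0,0,5,0,0.5],[0,0,0,0,0,0,0.3],[0,0,0,0,0,0,0],[0,0,0,0,0,0,0],[0,0,0,0,0,0,0],[0,0,0,0,0,0,0]]'
```

```text
time_s: 25.02
tool_pos: [573.1, 160.5, 171.6]
tcp_rot: [[0.629, 0.003, -0.777], [0.777, -0.002, 0.629], [-0.0, -1.0, -0.004]]
wrist_force: [-3.3, -5.8, 3.5]
opening: 0.169
```

```bash
python3 -m handwheel '[[0,0,0,-1.5,0,0,0],[0,0.1,0,0,0.1,0,0],[0,0.1,0,0,0.1,0,0],[0,0.1,0,0,0.1,0,0],[0,0.1,0,0,0.1,0,0],[0,0,0,0,0,0,0]]'
```

```text
time_s: 25.52
tool_pos: [572.3, 160.1, 171.0]
tcp_rot: [[0.884, 0.003, -0.468], [0.468, -0.001, 0.884], [0.003, -1.0, -0.002]]
wrist_force: [-1.9, -3.5, 5.6]
opening: 0.168
```

```bash
python3 -m handwheel '[[0,0.1,0,0,0.1,0,0],[0,0.1,0,0,0.1,0,0],[0,0.1,0,0,0.1,0,0],[0,0.1,0,0,0.1,0,0],[0,0.1,0,0,0.1,0,0],[0,0.1,0,0,0.1,0,0],[0,0,0,0,0,0,0]]'; python3 - <<'E'
from h import *
o=get_obs();print(o['ft_torque'],o['q'])
w=snap('wrist','w13'); c=snap('scene')
a=np.hstack([cv2.resize(c['image'][180:300,310:470],(400,300),interpolation=cv2.INTER_CUBIC),cv2.resize(w['image'],(400,300))])[:,:,::-1]; cv2.imwrite('pics/s13.png',a)
E
```

```text
time_s: 26.1
tool_pos: [572.0, 160.1, 170.4]
tcp_rot: [[0.994, 0.003, 0.112], [-0.112, -0.001, 0.994], [0.003, -1.0, -0.0]]
wrist_force: [-3.0, -4.3, 7.4]
opening: 0.163
[-0.732605    0.59648048  0.03986385] [ 2.16281073e-01  7.20274519e-02  1.39707440e+00 -1.28823187e-03
  1.67018620e+00  3.28297660e-01]
```

View pics/s13.png

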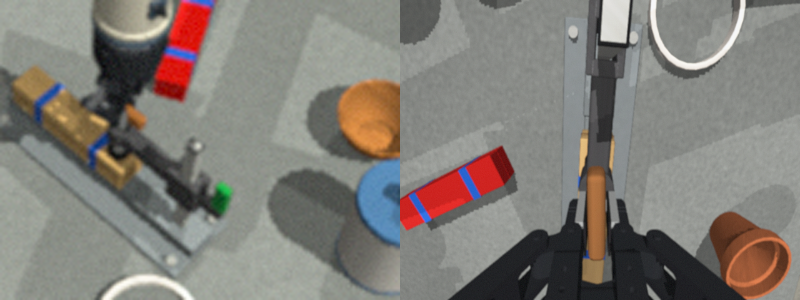

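```bash
python3 -m handwheel '[[0,0.1,0,0,0,0,0],[0,0.1,0,0,0,0,0],[0,0.1,0,0,0,0,0],[0,0.1,0,0,0,0,0],[0,0.1,0,0,0,0,0],[0,0.1,0,0,0,0,0],[0,0.1,0,0,0,0,0],[0,0,0,0,0,0,0]]'; python3 -m handwheel '[[0,0.1,0,0,0,0,0],[0,0.1,0,0,0,0,0],[0,0.1,0,0,0,0,0],[0,0.1,0,0,0,0,0],[0,0,0,0,0,0,0]]';  python3 -c "
from cell import *
o=get_obs();print(o['ft_torque'],o['q'])"
```

```text
time_s: 26.87
tool_pos: [571.6, 160.4, 170.0]
tcp_rot: [[0.688, 0.001, 0.725], [-0.725, -0.0, 0.688], [0.001, -1.0, 0.001]]
wrist_force: [-4.6, -2.9, 4.9]
opening: 0.171
time_s: 27.28
tool_pos: [571.4, 160.8, 169.7]
tcp_rot: [[0.352, 0.001, 0.936], [-0.936, 0.0, 0.352], [0.0, -1.0, 0.001]]
wrist_force: [-5.6, -1.6, 5.7]
opening: 0.164
[-0.36316406  0.81050026  0.08662197] [2.16993348e-01 7.24250525e-02 1.39792431e+00 5.18635617e-05
 1.67048167e+00 1.42829045e+00]
```

```bash
python3 -m handwheel '[[0,0.1,0,0,0,0,0],[0,0.1,0,0,0,0,0],[0,0,0,0,0,0,0],[0,0,0,0,0,0,0]]'; python3 - <<'E'
from h import *
o=get_obs();print(o['ft_torque'])
w=snap('wrist','w14')
E
```

```text
time_s: 27.62
tool_pos: [571.4, 161.0, 169.5]
tcp_rot: [[0.165, 0.001, 0.986], [-0.986, 0.001, 0.165], [-0.0, -1.0, 0.001]]
wrist_force: [-5.5, -1.0, 5.2]
opening: 0.17
[-0.33625403  0.89765456  0.03334323]
```

View pics/w14.png

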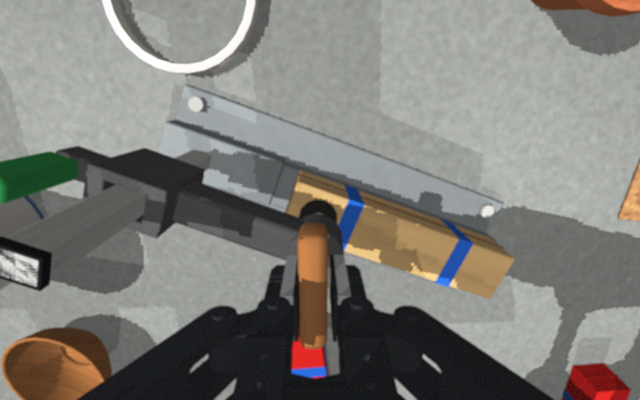

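```bash
python3 -m handwheel '[[0,0,0,0,0,0,0.3],[0,0,0,0,0,0,0.6],[0,0,0,0,0,0,1],[0,0,0,0,0,0,1],[0,0,0,0,-10,0,1],[0,0,0,0,-30,0,1],[0,0,0,0,-35,0,1],[0,0,0,0,-35,0,1],[0,0,0,0,-5,-20,1],[0,0,0,0,0,-30,1],[0,0,0,0,0,-20,1],[0,0,0,0,0,0,1],[0,0,0,0,0,0,1]]'
python3 - <<'E'
from h import *
np.set_printoptions(precision=1,suppress=True)
w=snap('wrist','w15'); c=snap('scene','s15'); print(w['obs']['tool_pos'])
for n,lo,hi in [('fresh',60,80),('handle_grip',160,230),]:
  for k,cc in [('wrist',w),('scene',c)]:
    for r in outline_of(k,n)[:3]:
      P=cloud(cc,r['pixels']); print(k,n,round(r['confidence'],2),np.round(r['uv']),rect(P,lo,hi),np.percentile(P[:,2],[5,50,95]))
h=cv2.cvtColor(w['image'],cv2.COLOR_RGB2HSV); m=(h[...,0]>45)&(h[...,0]<80)&(h[...,1]>130)
P=cloud(w,m); P=P[np.hypot(P[:,0]-599,P[:,1]-303)<25]; print('green',rect(P,160,230))
cv2.imwrite('pics/s15b.png',cv2.resize(c['image'][170:300,240:440,::-1],None,fx=4,fy=4,interpolation=cv2.INTER_CUBIC))
E
```

```text
time_s: 28.75
tool_pos: [502.3, 149.4, 284.2]
tcp_rot: [[0.162, 0.003, 0.987], [-0.987, 0.001, 0.162], [-0.0, -1.0, 0.003]]
wrist_force: [-0.3, -0.1, -0.9]
opening: 1.0
[502.3 149.4 284.2]
wrist fresh 0.94 [310. 275.] None [19.3 39.2 40.5]
wrist fresh 0.78 [391. 140.] (array([559.3,  93.6,  69.5]), (40.26585388183594, 179.1171417236328), -10.595916748046875, 5391) [68.1 69.5 70.8]
wrist fresh 0.63 [541. 301.] None [ 4.4 38.3 40.6]
scene fresh 0.88 [382. 200.] None [10.1 37.2 43.4]
scene fresh 0.86 [303. 148.] None [-0.1 36.1 42.9]
scene fresh 0.66 [341. 227.] (array([561.5,  95.9,  68.2]), (41.15040969848633, 176.86973571777344), -10.834991455078125, 552) [38.2 66.7 72.8]
wrist handle_grip 0.56 [311. 113.] (array([572.8, 163.3, 171.6]), (12.665987968444824, 56.87345886230469), -80.33588314056396, 1490) [154.4 171.5 173. ]
wrist handle_grip 0.2 [278.  92.] (array([594.1, 226.6, 171.9]), (53.27594757080078, 169.5072021484375), -18.48119354248047, 3242) [  6.1   8.4 177.4]
scene handle_grip 0.53 [361. 223.] (array([576.4, 164.4, 170.4]), (12.584571838378906, 52.11967086791992), -81.3406457901001, 77) [156.7 170.3 174.7]
green (array([599.1, 303.8, 167.6]), (10.67657470703125, 17.530282974243164), -9.743179321289062, 474)
```

View pics/w15.png

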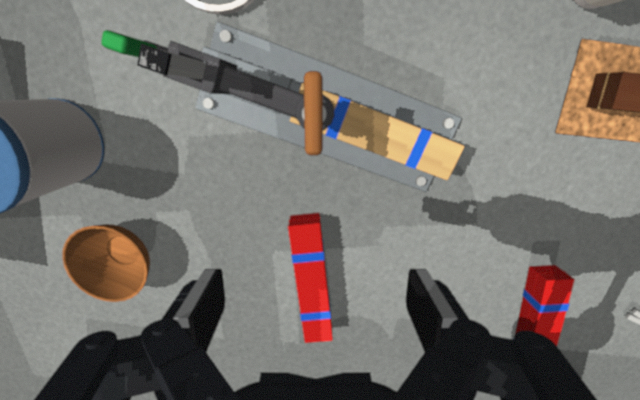

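View pics/s15b.png

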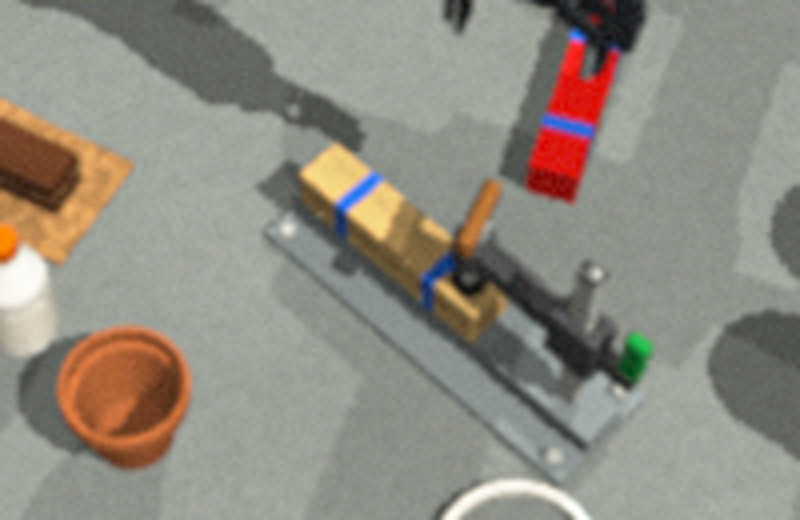

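```bash
python3 -c "
from cell import *
print(get_obs()['wrist_force']); print(job_done())"
```

```text
[ 0.19755461 -0.16095262 -0.02352632]
the job is handed in; nothing more can be done
None
```

The swap is done and the job is handed in, at about 29 s of the 72 s allowed.

- **Cured rail:** I drew it out of the clamp and laid it flat on the cork mat. Its top measures 43–44 mm, and it sits about 6 mm off the mat's centre lengthwise, within the mat.
- **Fresh rail:** The pale, blue-taped rail lies along the bed with one end under the pad. Its centre was (559, 94) against about (558, 93) for the bed spot, and it did not move during clamping. The two red look-alikes were left alone.
- **Jaw:** I slid it down by the green tab until it jammed. The force reading rose from about 10 N while sliding to 17 N at the stop. That is above the 10 to 15 N target but under the 20 N limit.
- **T-handle:** It turned 131° (2.29 rad) clockwise in a single bite rather than two, checked by its angle before and after.

**Last checks:** The gripper was open and clear of everything, and wrist force was about zero. I did not measure the clamping force directly. I estimate 22–30 N from the turn and the pad data. The pad's drop of about 1.4 mm, on its own, suggested somewhat less, around 14–24 N. I did not measure the other things on the bench again at the end. No contact with them showed in the forces or pictures.

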